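# Find the release notch of the photometer's lid lock by feel and flip its lid open

### The arm

A 6-joint arm with a two-finger parallel gripper is mounted at the origin on the work surface; the furniture and walls round the work are solid. World frame = base frame: x ahead of the robot, y to its left, z up, the work surface at z = 0. Lengths are in m, angles in rad, forces in N, time in s.
With the tool pointing down it reaches from about 0.375 to 0.75 m from the base axis. Payload 9 kg.
Tool frame: the origin (TCP) lies midway between the tips of the shut fingers; the grasp point (between the pads) lies 19 mm behind it; z points along the fingers, y is the line along which they close (so a half turn about z gives the same grasp; the last joint's range is limited). The gripper opens to 85 mm and grips with 20 to 120 N. Pads are 22 mm wide; open, the fingers measure 114 mm over their backs; the gripper's body (76 mm by 85 mm) begins 54 mm behind the grasp point. The pads swing forward as they close: fully open they stand 13 mm farther back than shut.
Start: joints at [1.125, 0.104, 0.097, 1.564, 0, 1.353], TCP at [0.136, 0.585, 0.231] pointing down, gripper open.
Joint ranges: [-2.99, 2.99], [-0.84, 1.86], [-1.1, 1.16], [-1.84, 2.11], [-1.51, 1.56], [-3.14, 3.14]. Speed limits (rad/s): [2.22, 2.22, 2.57, 3.14, 3.14, 3.14].

### API

Orientations are given as a rotation vector (axis times angle).
In Python, from station import r gives the robot as it stands.
- The arm moves only by the tool apply_moves, never from a script. Its argument "increments" is one flat list of numbers, 7 for each row, row after row: the shift along the tool's x, y, z in m, then the turn, a rotation vector about the tool's x, y, z in rad, then the finger opening in m, from 0 to 0.0854. A call has 1 to 20 rows; each row is the pose to reach, as a shift and turn from the pose commanded when the call began, along the tool's axes at that moment; what a row does not reach only later rows make up. A row lasts 1/10 s, in which the tool goes at most 50 mm and 8.59 degrees, less where a joint would pass 70% of its speed; a pose out of reach is approached as far as the arm can. A call with a gripper value outside its range is refused whole. The fingers move at their own pace and stop on an object; "grip_force" is the grip in N (left out, the last holds). Time passes only in rows, so rows that repeat a pose let the fingers close. It gives the time, the measured TCP pose, the force, the opening and the grip force at its end, in the units of the state.
- r.get_state(): the state, without advancing time (a new reading comes with each control period).
- r.grab_frame(name): name is "side" or "top" or "wrist"; returns a dict with "img" (384x512x3 uint8, blue, green, red), "depth" (384x512 float32, m along the optical axis (not along the pixel's ray), 0 where there is no reading), "fovy" (degrees; the focal length in pixels is half the picture's height over the tangent of half this angle, whatever the lens; pixels are square), "cx", "cy" (the principal point, pixels), "position" and "rotation" of the camera in the world. Camera axes: x right, y down, z forward; pixel columns grow to the right and rows downward; lengths in m; the calibration is good to about 2 mm. A picture is of the moment at which its call begins.
- r.finish_job(): hands the job in; it is judged then, once.
Trained networks look in a picture, given as the dict that the camera call returned (one of the last four; its "shot" number tells which), for a name from the list of things; names that differ only in an ending like _2 or _b are one class to them, and where a whole thing is asked for, a point or a joint stands for the part that bears it (a point fixed in the world has none). Each returns a list of dicts, best first, with "conf" (0 to 1); they miss things now and then, are a little off and sometimes report something else, mostly with a low value. They report only what shows in the picture. A call takes as long as a camera call.
- r.cut_out(picture, label): "region" (384x512 bool, what is visible of it) and "location" ([row, column] in pixels, amid what is visible of it).
- r.tip_of(picture, label): "location" ([row, column] in pixels: a listed point, or the origin of a listed thing).
The state is a dict: "time_s": time; "q": joint angles; "dq": joint speeds; "tau": joint torques, N m; "ee_pos": TCP position; "orientation": TCP orientation; "force": force on the tool from outside, world axes, zero at the start; "torque": the same for the moment, N m; "opening": finger opening in m; "grasp_force": force on a finger pad.
Only numpy, scipy, OpenCV 4.12 (cv2) and the standard library are available. Lean on these libraries where they do the work, as an engineer would, in place of code of your own. Each camera call takes 0.05 s, during which the arm holds its last target. There are 200 camera calls.

### The job

Open the light-tight lid of the bench photometer. First turn the blue lever of its lock slowly clockwise until you feel it drop into the hidden release notch, and let go of it there; then push the lid's bow handle up and over backwards, past its snap point, so that the lid springs fully open and stays open. Do not force or strike the lid or the lock, and leave the cuvette box, the brown bottle and the beaker beside it where they stand.

Things in the scene. Friction and masses are not known exactly. Their poses are not given: they have to be found in the camera images.
- photometer: Light grey instrument, 160 (x) x 250 (y) x 95 mm, fixed to the bench; origin at the centre of its underside, x away from the operator, y to its left, z up. Lock with blue lever on the right of its flat top, black lid on the left. Inside, a bolt blocks the lid; its sprung pin rides on a cam disc on the lock's shaft and frees the lid only where it drops into the disc's V notch.
- knob (a joint): Lock knob, rad, vertical axis, grows clockwise from above; stops at 0 and 2.3. At 0 the blue lever points along the photometer's +x. Starts from 0.05 to 0.45. The notch cannot be seen; its centre differs each time, anywhere from 0.85 to 1.85, always clockwise of the start. The lid is free only within 0.04 rad of that centre, where the notch holds the knob by itself.
- knob_axis (a point): Point on the lock's axis at mid height of the lever; at (12, -60) mm in the photometer's x, y, 119.5 mm above the bench. How it feels: turning drags 0.15 to 0.2 N m (3 N at the lever's end). 0.15 rad before the notch's centre the drag vanishes and the lever pulls itself on to the centre and stays; pushing it on out of the notch takes about 0.6 N m (11 N at its end).
- lever_end (a point): Point on the blue lever's middle line, 55 mm from the axis, at mid height. The lever is a bar with upright flat sides, 16 mm wide, 24 mm high (107 to 132 mm above the bench), its end 67 mm from the axis; under it a round hub of 27 mm radius. The photometer's top is 95 mm above the bench.
- lid (a joint): Lid angle, rad: 0 shut (level), 1.9 fully open (stop, leaning back past upright). An over-centre spring pulls it shut below about 0.95 and throws it open above. Unlocked, it takes about 4 N at the bow handle to start it; locked, it gives only a little (under 0.12 rad at 40 N).
- lid_hinge (a point): Middle of the lid's hinge line, which runs along the photometer's y, at (45, 57) mm in its x, y, 101.5 mm above the bench. The lid is a black plate that reaches 119 mm from the hinge line towards the photometer's -x, 110 mm wide and 10 mm thick, its top 5 mm above the hinge line while shut; as it opens it swings up behind whatever pushes the bow handle.
- lid_bar (a point): Middle of the bar of the lid's steel bow handle: a round bar 10 mm thick, along the photometer's y, straight over 54 mm (72 mm over the bow's legs), 55 mm in front of the hinge line and 50 mm above it while the lid is shut; 40 mm of free height under it. It turns with the lid about the hinge line.
- cuvettes: Cuvette box with a blue lid, 96 x 46 x 44 mm, standing to the right of the photometer; origin at the centre of its underside.
- beaker: Clear empty beaker, 62 mm across, 78 mm high, to the right of the photometer; origin at the centre of its underside.
- amber_bottle: Brown reagent bottle with a black cap, 78 mm across, 135 mm high, to the right of the photometer; origin at the centre of its underside.

How it is judged:
At the end, for the whole second after the job is handed in: The lid stands open at its rear stop (lid angle above 1.75 rad of 1.9) and is at rest; the lock knob is at rest (value of joint lid above 1.75 rad and velocity of joint each of lid, knob below 0.1 rad/s); the robot touches nothing.
It fails at once if the photometer, its lock or its lid is struck or forced with more than 45 N (contact force between any of the fingers, the arm and photometer above 45 N).
It fails at once if the cuvette box, the brown bottle or the beaker is pushed more than 20 mm (distance of any of cuvettes, amber_bottle, beaker from where it was at the start of the episode above 0.02 m).
It also fails if it takes over 67 s, if anything falls off the work surface, if the arm or the gripper's body presses on something with over 40 N, if the wrist force passes 120 N, or if a joint passes its speed limit or range.

## Working session

There is one attempt and no reset: what is moved stays moved. The work goes in short steps, Python scripts to look and compute and a tool call to move; the robot and the scene stay as the last step left them, time stands still between calls to the robot, and variables do not carry over. Pictures are saved under pics/ and viewed, at most 10 in all, crops included, and the job is handed in when it is done.

Besides the shell and the picture viewer there is one more tool, called after "Call:" in YAML: its name, and indented under it one key for each argument. apply_moves: Moves the arm, as the interface text tells. Its arguments: {"type":"object","properties":{"increments":{"type":"array","items":{"type":"number"}},"grip_force":{"type":"number"}},"required":["increments"]}

```bash
mkdir -p pics; cat > h.py <<'E'
import numpy as np,cv2
from station import r
from scipy.spatial.transform import Rotation as R
def ray(f,rc):
    fl=192/np.tan(np.radians(f['fovy'])/2)
    d=np.array([(rc[1]-f['cx'])/fl,(rc[0]-f['cy'])/fl,1.])
    return np.array(f['position']),np.array(f['rotation']).reshape(3,3)@d
def atz(f,rc,z):
    p,d=ray(f,rc); return p+d*(z-p[2])/d[2]
def atd(f,rc):
    p,d=ray(f,rc); a=f['depth'][int(rc[0])-1:int(rc[0])+2,int(rc[1])-1:int(rc[1])+2]
    return p+d*np.median(a)
E
python3 - <<'E'
from h import *
np.set_printoptions(precision=4,suppress=True)
s=r.get_state();print(s)
Z=dict(knob_axis=.1195,lever_end=.1195,lid_hinge=.1015,lid_bar=.1515,photometer=0,cuvettes=0,beaker=0,amber_bottle=0)
ims=[]
for n in('top','side'):
    f=r.grab_frame(n);ims.append(f['img']);print(n,f['position'],f['fovy'])
    for k,z in Z.items():
        for d in r.tip_of(f,k)[:2]:
            print(k,np.round(d['location'],1),round(d['conf'],2),atz(f,d['location'],z),atd(f,d['location']))
cv2.imwrite('pics/a.png',cv2.resize(np.vstack(ims),(400,600)) if 0 else np.hstack([cv2.resize(i,(400,300)) for i in ims]))
E
```

```text
{'time_s': 0.0, 'q': array([1.1253, 0.1048, 0.0964, 1.5639, 0.    , 1.3531]), 'dq': array([ 0.    , -0.0002, -0.0008,  0.0013,  0.0003,  0.0013]), 'tau': array([ -0.0033, -55.6933,  50.3645,   0.0172,  -0.0004,   0.    ]), 'ee_pos': array([0.1353, 0.5842, 0.2305]), 'orientation': array([-0.357 , -3.1207,  0.0022]), 'force': array([0.0501, 0.2564, 0.733 ]), 'torque': array([ 0.0093,  0.02  , -0.0094]), 'grasp_force': 0.0, 'opening': 0.08532727709501375}
top [ 0.419  -0.1662  1.1819] 54.32536312757043Traceback (most recent call last):
  File "<stdin>", line 10, in <module>
  File "h.py", line 9, in atz
    p,d=ray(f,rc); return p+d*(z-p[2])/d[2]
        ~~~^^^^^^
  File "h.py", line 7, in ray
    return np.array(f['position']),np.array(f['rotation']).reshape(3,3)@d
                                   ~~~~~~~~~~~~~~~~~~~~~~~~~~~~~~~^^^^^
ValueError: cannot reshape array of size 3 into shape (3,3)
```

Rotation is a rotation vector.

```bash
sed -i "s/np.array(f\['rotation'\]).reshape(3,3)@d/R.from_rotvec(f['rotation']).as_matrix()@d/" h.py
cat > m.py <<'E'
from h import *
np.set_printoptions(precision=4,suppress=True)
Z=dict(knob_axis=.1195,lever_end=.1195,lid_hinge=.1015,lid_bar=.1515,photometer=0,cuvettes=0,beaker=0,amber_bottle=0)
ims=[]
for n in('top','side'):
    f=r.grab_frame(n);ims.append(f['img']);print(n,f['position'],f['fovy'])
    for k,z in Z.items():
        for d in r.tip_of(f,k)[:2]:
            print(k,np.round(d['location'],1),round(d['conf'],2),atz(f,d['location'],z),atd(f,d['location']))
cv2.imwrite('pics/a.png',np.hstack([cv2.resize(i,(400,300)) for i in ims]))
E
python3 m.py
```

```text
top [ 0.419  -0.1662  1.1819] 54.32536312757043
knob_axis [198.6 225.2] 0.93 [ 0.464  -0.1248  0.1195] [ 0.4636 -0.1252  0.1284]
knob_axis [200.6 209.8] 0.29 [ 0.458  -0.0813  0.1195] [ 0.4589 -0.0795  0.0971]
lever_end [181.8 236. ] 0.62 [ 0.5121 -0.1551  0.1195] [ 0.5111 -0.1552  0.1299]
lid_hinge [182.8 190.3] 0.82 [ 0.5097 -0.0232  0.1015] [ 0.5095 -0.0236  0.1048]
lid_bar [198.9 183.7] 0.93 [ 0.4611 -0.0124  0.1515] [ 0.4609 -0.0131  0.1564]
photometer [200.1 210.7] 0.95 [ 0.464  -0.0746  0.    ] [ 0.4603 -0.0822  0.0977]
cuvettes [217.2 310.7] 0.55 [ 0.4118 -0.3911  0.    ] [ 0.4121 -0.3828  0.0435]
beaker [199.9 337.8] 0.87 [ 0.4672 -0.478   0.    ] [ 0.4671 -0.4779  0.0001]
amber_bottle [180.9 318. ] 0.82 [ 0.5273 -0.415   0.    ] [ 0.518  -0.3935  0.1022]
side [0.2118 0.6514 0.6029] 53.04451964204423
knob_axis [201.1 255.9] 0.57 [ 0.4704 -0.1244  0.1195] [ 0.4703 -0.124   0.1197]
lever_end [189.6 241.8] 0.81 [ 0.5239 -0.1654  0.1195] [ 0.5179 -0.1498  0.1287]
lid_hinge [224.3 224.3] 0.76 [ 0.5123 -0.0256  0.1015] [ 0.5106 -0.0216  0.1045]
lid_bar [211.1 241.5] 0.56 [ 0.4682 -0.02    0.1515] [ 0.5004 -0.1043  0.0948]
photometer [252.8 248.5] 0.88 [ 0.4665 -0.0695  0.    ] [0.4239 0.0508 0.1007]
cuvettes [201.8 304.6] 0.66 [ 0.394  -0.3704  0.    ] [ 0.3919 -0.3587  0.0069]
beaker [185.1 292.5] 0.81 [ 0.4568 -0.462  -0.    ] [ 0.4396 -0.3841  0.0422]
amber_bottle [188.4 264.8] 0.82 [ 0.5348 -0.4042  0.    ] [ 0.526  -0.3754  0.0164]
```

View pics/a.png

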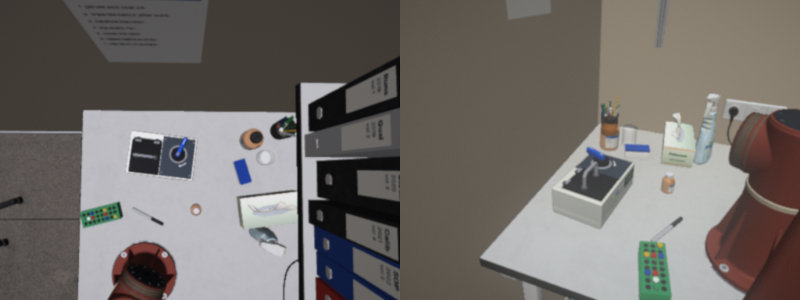

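Top view: photometer upper centre, turned roughly -9°, lever pointing forward-right; small objects are well clear on the right. I'll refine the pose with an outline fit and compute the approach.

```bash
cat > p.py <<'E'
from h import *
np.set_printoptions(precision=4,suppress=True)
f=r.grab_frame('top')
c=r.cut_out(f,'photometer')[0];m=c['region']
v,u=np.nonzero(m);fl=192/np.tan(np.radians(f['fovy'])/2);d=f['depth'][v,u]
P=np.array(f['position'])+(np.c_[(u-f['cx'])/fl,(v-f['cy'])/fl,np.ones(len(u))]*d[:,None])@R.from_rotvec(f['rotation']).as_matrix().T
Q=P[(P[:,2]>.085)&(P[:,2]<.112)]
print(len(Q),cv2.minAreaRect((Q[:,:2]*1000).astype(np.float32)),np.median(Q[:,2]))
# keypoint rigid fit
L=np.array([[.012,-.06],[.045,.057],[-.010,.057],[0,0]]);W=[]
for k,z in(('knob_axis',.1195),('lid_hinge',.1015),('lid_bar',.1515),('photometer',0)):
    W.append(atz(f,r.tip_of(f,k)[0]['location'],z)[:2])
W=np.array(W);a=(L-L.mean(0));b=(W-W.mean(0))
yaw=np.arctan2((a[:,0]*b[:,1]-a[:,1]*b[:,0]).sum(),(a*b).sum())
Rm=np.array([[np.cos(yaw),-np.sin(yaw)],[np.sin(yaw),np.cos(yaw)]]);t=W.mean(0)-Rm@L.mean(0)
print('yaw',yaw,'origin',t,'res mm',1000*(W-(L@Rm.T+t)));
k=t+Rm@L[0];print('knob',k)
B=f['img'].astype(int);bl=m&(B[...,0]>B[...,2]+60)&(B[...,0]>B[...,1]+30)
bl=bl[v,u]&(P[:,2]>.12)&(P[:,2]<.14);X=P[bl][:,:2]
print('blue',len(X),X.mean(0),cv2.minAreaRect((X*1000).astype(np.float32)))
far=X[np.argsort(-np.hypot(*(X-k).T))[:len(X)//2]].mean(0)-k
print('lever dir',np.arctan2(far[1],far[0]),'knob val',yaw-np.arctan2(far[1],far[0]))
x0,y0=u.min()-15,v.min()-15
cv2.imwrite('pics/b.png',cv2.resize(f['img'][y0:v.max()+15,x0:u.max()+15],None,fx=5,fy=5))
E
python3 p.py
```

```text
4228 ((465.5455322265625, -68.950927734375), (250.5675811767578, 159.90286254882812), 83.16067504882812) 0.09734176583934961
yaw -0.07919201035044597 origin [ 0.4643 -0.0695] res mm [[-0.1386  0.9702]
 [-3.4253  0.8654]
 [ 3.8757  0.083 ]
 [-0.3117 -1.9186]]
knob [ 0.4715 -0.1303]
blue 134 [ 0.4966 -0.1445] ((494.244140625, -142.83966064453125), (15.110522270202637, 75.60205078125), 63.876564025878906)
lever dir -0.49621229053639904 knob val 0.41702028018595305
```

View pics/b.png

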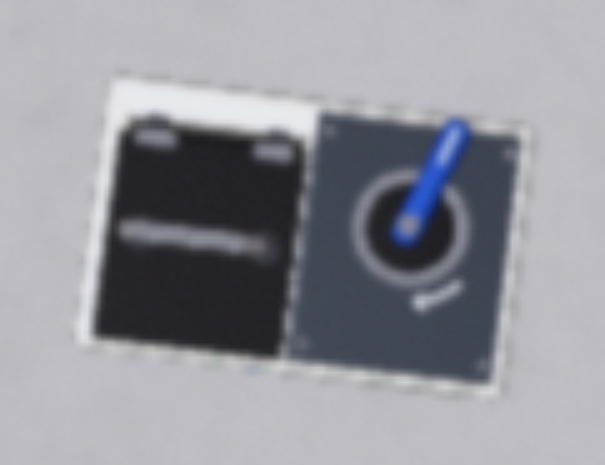

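```bash
cat >> h.py <<'E'
KN=np.array([.4703,-.130]);HG=np.array([.517,-.0178]);BAR=np.array([.4624,-.0112]);YAW=-.1194
def down(ya): # tool down, tool y at world angle ya
    y=np.array([np.cos(ya),np.sin(ya),0]);z=np.array([0,0,-1.]);return R.from_matrix(np.c_[np.cross(y,z),y,z])
def inc(p,ya):
    s=r.get_state();R0=R.from_rotvec(s['orientation'])
    print(np.round(np.r_[R0.inv().apply(np.array(p)-s['ee_pos']),(R0.inv()*down(ya)).as_rotvec()],4).tolist())
E
python3 -c "
from h import *
inc([.42,.25,.231],1.096);inc([.5308,-.1218,.231],1.096);inc([.5308,-.1218,.11],1.096)"
```

```text
[-0.3527, -0.2617, 0.0003, 0.0001, 0.0, 0.247]
[-0.5446, -0.5988, 0.0003, 0.0001, 0.0, 0.247]
[-0.5446, -0.5989, 0.1213, 0.0001, 0.0, 0.247]
```

Call:
apply_moves:
  increments: [-0.353,-0.262,0,0,0,0.247,0,-0.353,-0.262,0,0,0,0.247,0,-0.353,-0.262,0,0,0,0.247,0,-0.353,-0.262,0,0,0,0.247,0,-0.353,-0.262,0,0,0,0.247,0,-0.353,-0.262,0,0,0,0.247,0,-0.353,-0.262,0,0,0,0.247,0,-0.353,-0.262,0,0,0,0.247,0,-0.353,-0.262,0,0,0,0.247,0,-0.353,-0.262,0,0,0,0.247,0,-0.545,-0.599,0,0,0,0.247,0,-0.545,-0.599,0,0,0,0.247,0,-0.545,-0.599,0,0,0,0.247,0,-0.545,-0.599,0,0,0,0.247,0,-0.545,-0.599,0,0,0,0.247,0,-0.545,-0.599,0,0,0,0.247,0,-0.545,-0.599,0,0,0,0.247,0,-0.545,-0.599,0,0,0,0.247,0,-0.545,-0.599,0,0,0,0.247,0,-0.545,-0.599,0,0,0,0.247,0]
  grip_force: 30

```text
time_s: 3.3
ee_pos: [0.531, -0.1222, 0.231]
orientation: [-0.74, -3.052, -0.001]
force: [-0.1, 0.3, 0.2]
opening: 0.0004
grasp_force: 0.0
```

```bash
python3 -c "
from h import *
inc([.5308,-.1218,.231],1.096);inc([.5308,-.1218,.11],1.096);print(r.get_state())"
```

```text
[0.0004, 0.0002, 0.0, 0.0004, -0.0009, -0.0012]
[0.0003, 0.0002, 0.121, 0.0004, -0.0009, -0.0012]
{'time_s': 3.3, 'q': array([-4.66460936e-01, -6.31010848e-02, -7.25404461e-02,  1.56225618e+00,
        3.78423214e-04,  9.53558236e-03]), 'dq': array([ 0.03157208, -0.02684921, -0.01472022,  0.00444145,  0.00155247,
        0.00312948]), 'tau': array([ -2.13915512, -45.82919598,  50.78797102,  -0.30330548,
        -0.11430505,  -0.09981772]), 'ee_pos': array([ 0.53104368, -0.12216158,  0.23103099]), 'orientation': array([-7.40468872e-01, -3.05226890e+00, -8.98653428e-04]), 'force': array([-0.05260355,  0.31541027,  0.15519199]), 'torque': array([-0.0598879 ,  0.03712723,  0.02179341]), 'grasp_force': 0.0, 'opening': 0.0003632753683120721}
```

Call:
apply_moves:
  increments: [0,0,0.03,0,0,0,0,0,0,0.06,0,0,0,0,0,0,0.09,0,0,0,0,0,0,0.11,0,0,0,0,0,0,0.121,0,0,0,0,0,0,0.121,0,0,0,0,0,0,0.121,0,0,0,0]

```text
time_s: 4.0
ee_pos: [0.5316, -0.1216, 0.1115]
orientation: [0.737, 3.053, -0.0]
force: [-0.2, -0.9, 0.1]
opening: 0.0002
grasp_force: 0.0
```

Call:
apply_moves:
  increments: [0,-0.003,0,0,0,0,0,0,-0.006,0,0,0,0,0,0,-0.009,0,0,0,0,0,0,-0.012,0,0,0,0,0,0,-0.012,0,0,0,0,0]

```text
time_s: 4.5
ee_pos: [0.5255, -0.1332, 0.1104]
orientation: [0.74, 3.053, -0.0]
force: [0.1, 0.3, -0.2]
opening: -0.0001
grasp_force: 0.0
```

```bash
python3 -c "
from h import *
for d in (.03,.06,.09,.12,.15,.2,.25):
    c=np.array([.05,-.023]);print(d,np.round(c-R.from_euler('z',d).as_matrix()[:2,:2]@c,4))
f=r.grab_frame('top');cv2.imwrite('pics/c.png',cv2.resize(f['img'][150:250,140:300],None,fx=5,fy=5))"
```

```text
0.03 [-0.0007 -0.0015]
0.06 [-0.0013 -0.003 ]
0.09 [-0.0019 -0.0046]
0.12 [-0.0024 -0.0062]
0.15 [-0.0029 -0.0077]
0.2 [-0.0036 -0.0104]
0.25 [-0.0041 -0.0131]
```

View pics/c.png

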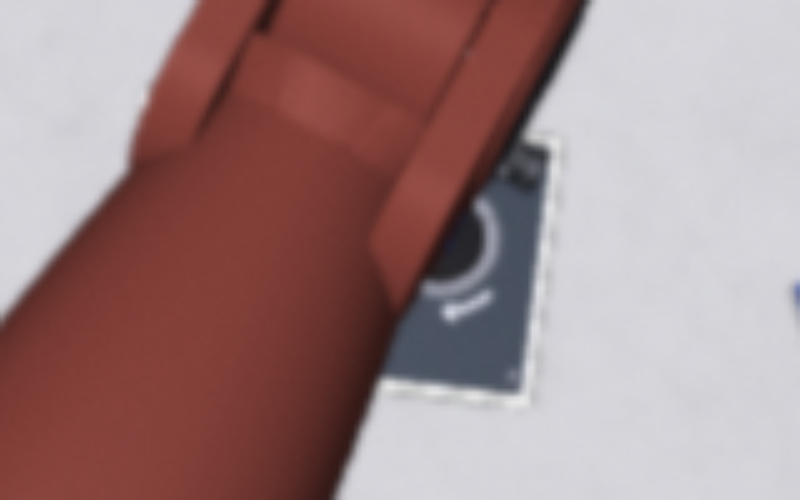

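The top view is blocked by the arm (only the hub at about (460,240) of the crop shows), and there is no contact yet. Now I rotate about the lock axis.

Call:
apply_moves:
  increments: [-0.0007,-0.0015,0,0,0,0.03,0,-0.0013,-0.003,0,0,0,0.06,0,-0.0019,-0.0046,0,0,0,0.09,0,-0.0024,-0.0062,0,0,0,0.12,0,-0.0029,-0.0077,0,0,0,0.15,0,-0.0036,-0.0104,0,0,0,0.2,0]

```text
time_s: 5.15
ee_pos: [0.5244, -0.1435, 0.1103]
orientation: [1.043, 2.963, 0.001]
force: [3.5, 4.0, -1.2]
opening: 0.0001
grasp_force: 2.4
```

Call:
apply_moves:
  increments: [-0.0007,-0.0015,0,0,0,0.03,0,-0.0013,-0.003,0,0,0,0.06,0,-0.0019,-0.0046,0,0,0,0.09,0,-0.0019,-0.0046,0,0,0,0.09,0]

```text
time_s: 5.55
ee_pos: [0.5228, -0.1489, 0.1104]
orientation: [1.174, 2.913, -0.001]
force: [3.2, 1.1, -0.9]
opening: 0.0002
grasp_force: 1.4
```

Call:
apply_moves:
  increments: [-0.0007,-0.0015,0,0,0,0.03,0,-0.0013,-0.003,0,0,0,0.06,0,-0.0019,-0.0046,0,0,0,0.09,0,-0.0019,-0.0046,0,0,0,0.09,0]

```text
time_s: 5.95
ee_pos: [0.521, -0.1535, 0.1104]
orientation: [1.304, 2.858, -0.0]
force: [3.3, -0.2, -0.4]
opening: -0.0003
grasp_force: 1.5
```

Call:
apply_moves:
  increments: [-0.0007,-0.0015,0,0,0,0.03,0,-0.0013,-0.003,0,0,0,0.06,0,-0.0019,-0.0046,0,0,0,0.09,0,-0.0019,-0.0046,0,0,0,0.09,0]

```text
time_s: 6.35
ee_pos: [0.5188, -0.1579, 0.1105]
orientation: [1.43, 2.796, -0.0]
force: [4.5, 0.6, 0.1]
opening: -0.0002
grasp_force: 1.6
```

Call:
apply_moves:
  increments: [-0.0007,-0.0015,0,0,0,0.03,0,-0.0013,-0.003,0,0,0,0.06,0,-0.0019,-0.0046,0,0,0,0.09,0,-0.0019,-0.0046,0,0,0,0.09,0]

```text
time_s: 6.75
ee_pos: [0.5162, -0.1621, 0.1105]
orientation: [1.555, 2.729, -0.0]
force: [4.2, -0.5, -1.1]
opening: -0.0
grasp_force: 1.6
```

Call:
apply_moves:
  increments: [-0.0007,-0.0015,0,0,0,0.03,0,-0.0013,-0.003,0,0,0,0.06,0,-0.0019,-0.0046,0,0,0,0.09,0,-0.0019,-0.0046,0,0,0,0.09,0]

```text
time_s: 7.15
ee_pos: [0.5132, -0.1661, 0.1105]
orientation: [1.676, 2.657, -0.0]
force: [3.5, -0.5, -0.5]
opening: -0.0004
grasp_force: 1.7
```

Call:
apply_moves:
  increments: [-0.0007,-0.0015,0,0,0,0.03,0,-0.0013,-0.003,0,0,0,0.06,0,-0.0019,-0.0046,0,0,0,0.09,0,-0.0019,-0.0046,0,0,0,0.09,0]

```text
time_s: 7.55
ee_pos: [0.5098, -0.1698, 0.1105]
orientation: [1.793, 2.579, -0.0]
force: [4.6, -1.0, 0.6]
opening: -0.0001
grasp_force: 1.7
```

Call:
apply_moves:
  increments: [-0.0007,-0.0015,0,0,0,0.03,0,-0.0013,-0.003,0,0,0,0.06,0,-0.0019,-0.0046,0,0,0,0.09,0,-0.0019,-0.0046,0,0,0,0.09,0]

```text
time_s: 7.95
ee_pos: [0.5053, -0.1727, 0.11]
orientation: [-1.907, -2.495, 0.001]
force: [-0.4, 0.0, -0.6]
opening: 0.0001
grasp_force: 0.0
```

Force vanished: the lever dropped into the notch. I back off and raise.

Call:
apply_moves:
  increments: [0,0.008,0,0,0,0,0,0,0.015,0,0,0,0,0,0,0.015,-0.04,0,0,0,0,0,0.015,-0.08,0,0,0,0,0,0.015,-0.12,0,0,0,0,0,0.015,-0.12,0,0,0,0]

```text
time_s: 8.55
ee_pos: [0.523, -0.1698, 0.2362]
orientation: [1.901, 2.491, 0.001]
force: [1.5, -1.1, -0.3]
opening: 0.0005
grasp_force: 0.0
```

```bash
python3 -c "
from h import *
f=r.grab_frame('side')
for d in r.tip_of(f,'lever_end')[:1]:
    p=atz(f,d['location'],.1195)[:2]-KN;print(p,'knob',YAW-np.arctan2(p[1],p[0]),np.hypot(*p),d['conf'])
s=r.get_state();print(s['ee_pos'],s['q'])
# in front of bar: 30 mm before it in -x, finger centre; tool y along photometer y
ux=np.array([np.cos(YAW),np.sin(YAW)])
for ya in (YAW+np.pi/2,YAW-np.pi/2):
  p=BAR-.032*ux;inc([*p,.231],ya)
t0=np.arctan2(.05,-.055)
for th in np.arange(0,1.25,.1):
    a=t0-th;print(round(th,2),np.round([.0743*np.cos(a)+.055,.0743*np.sin(a)-.05],4))
cv2.imwrite('pics/d.png',cv2.resize(f['img'][130:300,150:350],None,fx=4,fy=3.5))"
```

```text
[ 0.52141702 -0.16891258  0.23090379] [-5.52030726e-01 -5.63867278e-02 -6.63027094e-02  1.55947300e+00
  5.81257233e-05  7.52043848e-01]
[0.1797, -0.045, -0.0003, 0.0003, 0.0015, -1.1847]
[0.1797, -0.045, -0.0003, 0.0016, -0.0003, 1.9569]
0.0 [ 0. -0.]
0.1 [0.0053 0.0052]
0.2 [0.011  0.0099]
0.3 [0.0172 0.014 ]
0.4 [0.0238 0.0174]
0.5 [0.0307 0.0202]
0.6 [0.0378 0.0223]
0.7 [0.0451 0.0236]
0.8 [0.0525 0.0243]
0.9 [0.06   0.0241]
1.0 [0.0674 0.0233]
1.1 [0.0746 0.0217]
1.2 [0.0817 0.0194]
```

View pics/d.png

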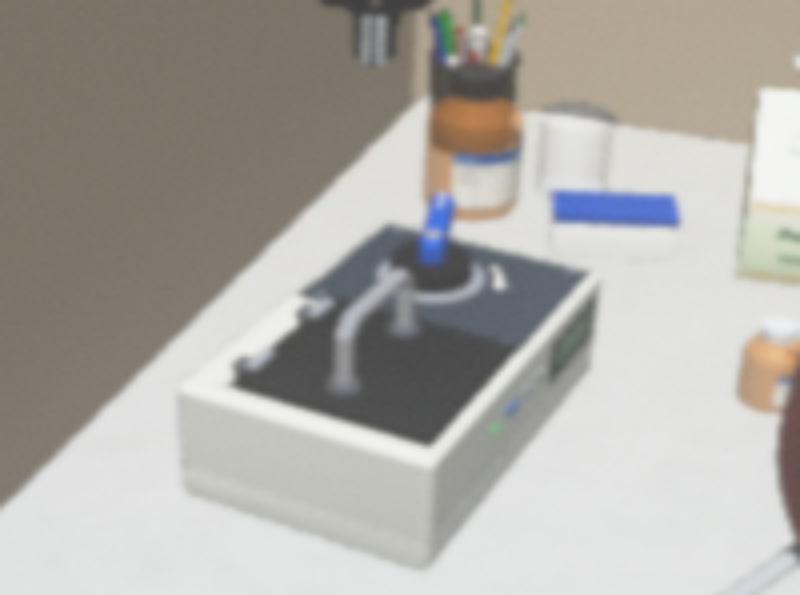

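The lever (435,230) now points to the right of the photometer; lid and handle undisturbed. Moving in front of the bow handle.

Call:
apply_moves:
  increments: [0.18,-0.045,0,0,0,-1.185,0,0.18,-0.045,0,0,0,-1.185,0,0.18,-0.045,0,0,0,-1.185,0,0.18,-0.045,0,0,0,-1.185,0,0.18,-0.045,0,0,0,-1.185,0,0.18,-0.045,0,0,0,-1.185,0,0.18,-0.045,0,0,0,-1.185,0,0.18,-0.045,0,0,0,-1.185,0,0.18,-0.045,0,0,0,-1.185,0,0.18,-0.045,0,0,0,-1.185,0,0.18,-0.045,0,0,0,-1.185,0,0.18,-0.045,0.03,0,0,-1.185,0,0.18,-0.045,0.06,0,0,-1.185,0,0.18,-0.045,0.085,0,0,-1.185,0,0.18,-0.045,0.0945,0,0,-1.185,0,0.18,-0.045,0.0945,0,0,-1.185,0,0.18,-0.045,0.0945,0,0,-1.185,0]

```text
time_s: 10.35
ee_pos: [0.4303, -0.0072, 0.1369]
orientation: [0.189, 3.135, -0.0]
force: [0.4, 1.1, 0.3]
opening: -0.0002
grasp_force: 0.0
```

```bash
python3 -c "
from h import *
ux=np.array([np.cos(YAW),np.sin(YAW)])
for d in (.032,.016): inc([*(BAR-d*ux),.1365],YAW+np.pi/2)
print(r.get_state()['force'])
f=r.grab_frame('side');cv2.imwrite('pics/e.png',cv2.resize(f['img'][130:300,150:350],None,fx=4,fy=3.5))"
```

```text
[-0.0004, -0.0002, 0.0004, -0.0001, 0.0011, -0.0011]
[-0.0164, -0.0002, 0.0004, -0.0001, 0.0011, -0.0011]
[0.41512287 1.05376637 0.29500027]
```

View pics/e.png

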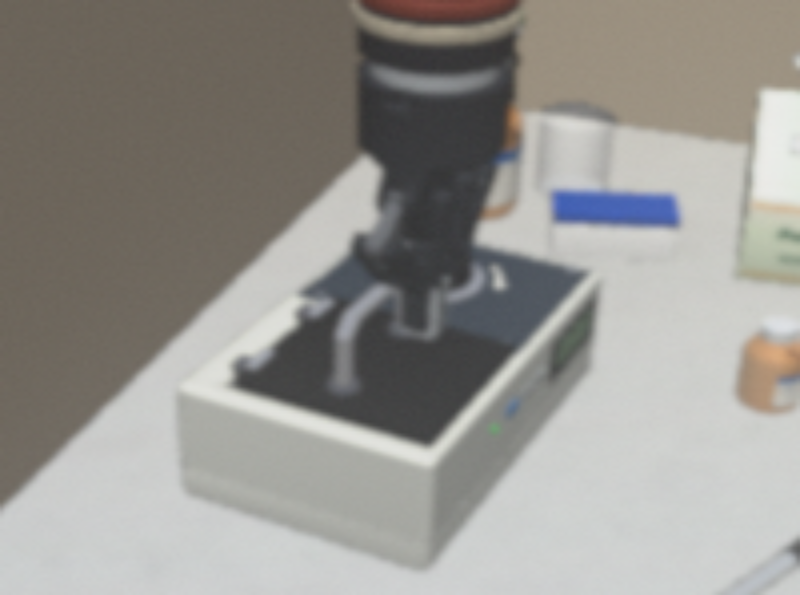

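Fingers (415,330) stand in front of the bow bar at the right height. Gentle first push to test whether the lid is free.

Call:
apply_moves:
  increments: [-0.005,0,0,0,0,0,0,-0.009,0,0,0,0,0,0,-0.012,0,0,0,0,0,0,-0.015,0,0,0,0,0,0,-0.017,0,0,0,0,0,0,-0.019,0,-0.002,0,0,0,0,-0.022,0,-0.005,0,0,0,0]

```text
time_s: 11.1
ee_pos: [0.4489, -0.0093, 0.1408]
orientation: [-0.188, -3.129, 0.0]
force: [-19.0, 0.6, 14.8]
opening: 0.0001
grasp_force: 9.3
```

Force on the bar is mostly radial (friction pushing down as the bar rises). I raise the fingers first so friction helps.

Call:
apply_moves:
  increments: [0,0,-0.002,0,0,0,0,0,0,-0.004,0,0,0,0,0,0,-0.004,0,0,0,0]

```text
time_s: 11.4
ee_pos: [0.4514, -0.0096, 0.1447]
orientation: [-0.188, -3.135, -0.0]
force: [-5.6, -0.2, 0.5]
opening: 0.0001
grasp_force: 2.2
```

Call:
apply_moves:
  increments: [-0.0015,0,-0.003,0,0,0,0,-0.004,0,-0.005,0,0,0,0,-0.006,0,-0.007,0,0,0,0,-0.006,0,-0.007,0,0,0,0]

```text
time_s: 11.8
ee_pos: [0.4581, -0.0104, 0.1521]
orientation: [0.188, 3.135, 0.0]
force: [-2.6, 0.3, -1.1]
opening: -0.0002
grasp_force: 1.1
```

```bash
python3 -c "
from h import *
f=r.grab_frame('side');cv2.imwrite('pics/f.png',cv2.resize(f['img'][130:300,150:350],None,fx=4,fy=3.5))
s=r.get_state();print(s['ee_pos'],s['force'])"
```

```text
[ 0.45786596 -0.01038474  0.15188278] [-2.95709666 -0.2853559  -1.29137182]
```

View pics/f.png

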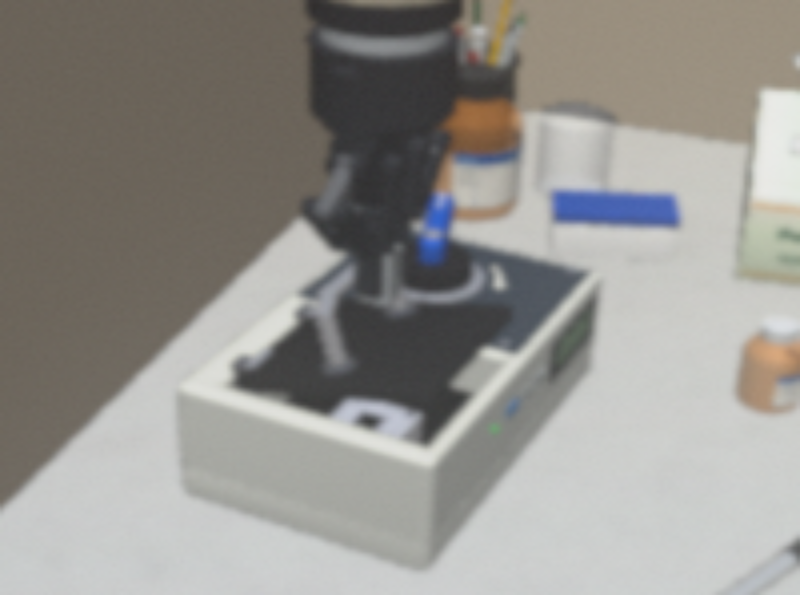

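The lid is free and rising (front edge lifted, sample well visible at (380,415)). Follow the bar's arc.

Call:
apply_moves:
  increments: [-0.003,0,-0.002,0,0,0,0,-0.006,0,-0.004,0,0,0,0,-0.0095,0,-0.006,0,0,0,0,-0.013,0,-0.0075,0,0,0,0,-0.0165,0,-0.009,0,0,0,0,-0.02,0,-0.0105,0,0,0,0,-0.0235,0,-0.0115,0,0,0,0,-0.027,0,-0.0125,0,0,0,0,-0.0305,0,-0.013,0,0,0,0,-0.034,0,-0.0135,0,0,0,0,-0.034,0,-0.0135,0,0,0,0]

```text
time_s: 12.95
ee_pos: [0.4918, -0.0145, 0.1652]
orientation: [0.188, 3.136, 0.0]
force: [-1.5, 0.3, 0.4]
opening: 0.0001
grasp_force: 0.7
```

```bash
python3 -c "
from h import *
f=r.grab_frame('side');cv2.imwrite('pics/g.png',cv2.resize(f['img'][130:300,150:350],None,fx=4,fy=3.5))
s=r.get_state();print(s['ee_pos'],s['force'])"
```

```text
[ 0.49156613 -0.01450546  0.1651741 ] [-1.04381573 -0.44428768  1.31617138]
```

View pics/g.png

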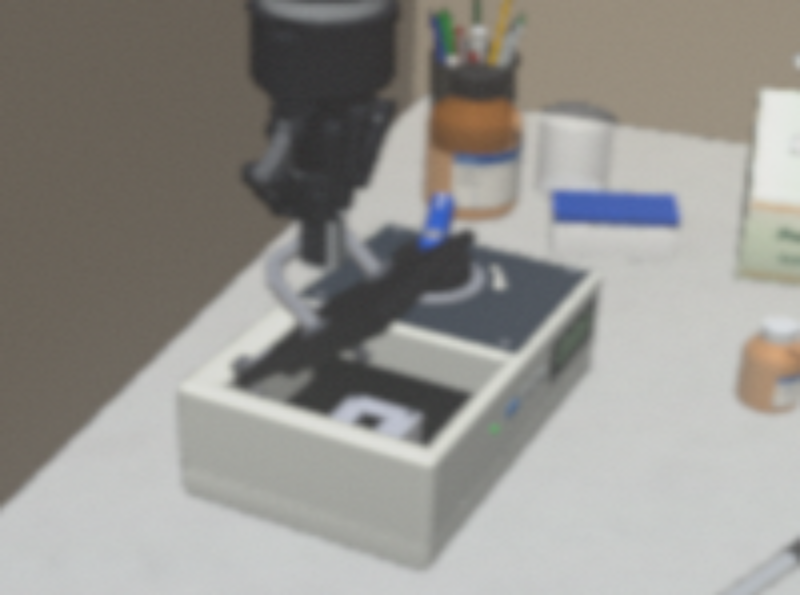

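Lid at about 0.7 rad, bar on the fingers at (320,250). Push past the snap point, then lift out at once.

Call:
apply_moves:
  increments: [-0.004,0,-0.0005,0,0,0,0,-0.008,0,-0.001,0,0,0,0,-0.012,0,-0.001,0,0,0,0,-0.016,0,-0.001,0,0,0,0,-0.02,0,-0.001,0,0,0,0,-0.023,0,-0.001,0,0,0,0,-0.026,0,-0.002,0,0,0,0,-0.031,0,-0.04,0,0,0,0,-0.036,0,-0.085,0,0,0,0,-0.036,0,-0.12,0,0,0,0,-0.036,0,-0.14,0,0,0,0,-0.036,0,-0.14,0,0,0,0,-0.036,0,-0.14,0,0,0,0,-0.036,0,-0.14,0,0,0,0]

```text
time_s: 14.4
ee_pos: [0.5269, -0.0187, 0.304]
orientation: [-0.188, -3.134, -0.001]
force: [-0.2, -1.3, -0.7]
opening: -0.0002
grasp_force: 0.0
```

```bash
python3 -c "
from h import *
f=r.grab_frame('side');cv2.imwrite('pics/i.png',cv2.resize(f['img'][80:300,130:350],None,fx=3.5,fy=2.7))
s=r.get_state();print(s['ee_pos'],s['force'])"
```

```text
[ 0.52672312 -0.01860129  0.30393425] [ 0.08295071 -0.64795091 -0.35079585]
```

View pics/i.png

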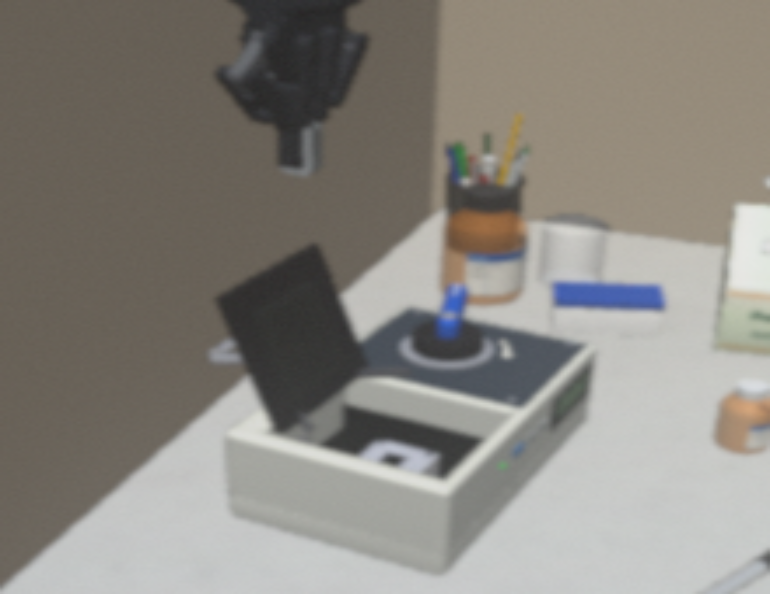

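The lid (290,335) stands fully open, leaning back; the gripper (300,150) is clear of everything.

```bash
python3 -c "
from station import r
print(r.finish_job())"
```

```text
the job is handed in; nothing more can be done
None
```

I handed the job in after about 14 s of robot time. I turned the lever until its drag vanished at the notch and released it, then pushed the lid past its snap point. The last picture shows the lid standing fully open with the gripper clear; the highest wrist force I read was about 24 N, and no verdict came back.

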